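# Start the clamp bolt in the arbor

### The job

Slip the grooved collar over the stub arbor standing in the chuck, down onto its shoulder, then stand the flanged clamp bolt from the wooden block in the arbor's mouth. Turn the bolt backward (counter-clockwise from above) until you feel it drop into the thread, then forward (clockwise) one turn so that it is started but not tight. Finish while still holding the bolt by its hexagon, and leave the other things on the bench where they are.

Things in the scene. Friction and masses are not known exactly. Their poses are not given: they have to be found in the camera images.
- chuck: Fixed steel three-jaw chuck, 125 mm in diameter, on its back with jaws up; body 62 mm high, jaws up to 84 mm. The jaws grip an upright aluminium stub arbor. Origin: centre of its underside on the bench, z up; x lies along one jaw (yaw within 0.5 rad of world x, so that jaw points away from the robot).
- arbor_mouth (a point): Centre of the arbor's top rim, 134 mm above the bench; axes as the chuck's. The arbor's spigot is 37 mm in diameter from here down to the shoulder, its outer rim chamfered. Its bore is 25 mm wide with a 3 mm chamfer at the mouth, plain for 14 mm, then threaded.
- arbor_shoulder (a point): Centre of the top of the arbor's shoulder, 94 mm above the bench, 40 mm below the mouth; the shoulder is 54 mm in diameter and the collar sits on it.
- arbor_thread (a point): On the arbor's axis at the upper end of its inner thread, 14 mm below the mouth; axes as the chuck's. Coarse right-hand thread, 8 mm down a turn, clear opening 17.6 mm; it begins on the chuck's x side (the jaw away from the robot). The bore goes on below to 62 mm above the bench.
- collar: Loose steel ring with two shallow grooves round it, 58 mm in outer diameter, 43 mm high, bore 40 mm, about 0.4 kg, lying flat on the bench to the robot's right. Origin: centre of its underside, z up. The bolt's flange is wider than the bore, so the collar must go on first.
- bolt: Loose steel bolt, 90 mm long, about 0.4 kg, hanging upright by its flange in the block's hole nearer to the robot. Origin: tip of its nose, z up the bolt. From the tip: plain nose 16 mm thick (coned tip) to 18 mm, coarse right-hand thread 24 mm thick to 54 mm, flange 48 mm wide from 58 to 64 mm, hexagon from 64 to 90 mm. In the block the tip is 4 mm above the bench.
- bolt_hexagon (a point): Middle of the bolt's hexagon, on its axis, 77 mm above the nose tip; axes as the bolt's. 30 mm across flats, 35 mm over corners, 26 mm high; two flats face the bolt's y and -y. Grip it, or turn it with the fingers 2 mm wider than the flats so that it can slide down between them.
- bolt_dimple (a point): Small dark dimple on top of the bolt's flange, 20 mm from the axis on the bolt's x side, 64 mm above the nose tip; axes as the bolt's. The lower end of the bolt's thread is under it.
- bolt_thread (a point): On the bolt's axis at the lower end of its thread, 18 mm above the nose tip. Set in the arbor it rests level with arbor_thread if the bolt's x points as the chuck's, lower by 8 mm per turn forward of that. Turned backward it climbs until the two x agree, then falls to 8 mm below arbor_thread: the drop. One turn forward then takes it to 16 mm below. It stays where left; 2 mm of play.
- block: Fixed wooden block, 150 mm (x) by 74 mm (y) by 62 mm high; origin at the centre of its underside. The bolt's hole, 26 mm wide and right through, is 36 mm from the centre toward the block's -x end; the other hole, 42 mm toward +x, holds a smaller screw.
- spacer: Not part of the job: short wide steel spacer ring lying flat, 74 mm in diameter and 16 mm high, origin at the centre of its underside.
- set_screw: Not part of the job: small dark hexagon screw standing in the block's other hole, its head 22 mm across flats and 13 mm high on the block's top; origin at its lower tip.
- eyepiece: Not part of the job: small black flared eyepiece, 33 mm wide and 30 mm high, standing on the bench; origin at the centre of its underside.
- chuck_key: Not part of the job: T-handled chuck key lying on the bench, about 110 mm long; origin near its middle on the bench.
- oil_can: Not part of the job: grey oil can, 62 mm wide and 125 mm high with its spout; origin at the centre of its underside.
- mallet: Not part of the job: wooden mallet lying on the bench, about 265 mm long, to the robot's right; origin under the middle of the handle's length.
- drift: Not part of the job: brass rod 16 mm in diameter and 120 mm long lying on the bench; origin under its middle.
Mind the look-alikes: they are no part of the job. Leave any orange or yellow look-alike of the collar alone.

How it is judged (in metres and radians):
On the way, in this order (a step that is already met when the one before it is completed fails the run):
1. the collar is home on the arbor's shoulder while the bolt is still away from the arbor (horizontal distance between collar and arbor_mouth below 0.004 m and z of collar in the frame of arbor_mouth below -0.0375 m and angle between collar's own z axis and vertical below 0.08 rad and horizontal distance between bolt and arbor_mouth above 0.06 m), for 0.2 s.
2. the bolt is in the arbor's bore, its thread end just short of the arbor's thread start (about to drop) (horizontal distance between bolt and arbor_mouth below 0.005 m and z of bolt in the frame of arbor_mouth between -0.036 and -0.0185 m and x of bolt_dimple in the frame of chuck above 0.01 m and y of bolt_dimple in the frame of chuck between -0.009 and -0.0003 m), for 0.03 s.
3. the bolt has dropped one thread with its thread end at the arbor's thread start (horizontal distance between bolt and arbor_mouth below 0.005 m and z of bolt in the frame of arbor_mouth between -0.042 and -0.0365 m and x of bolt_dimple in the frame of chuck above 0.004 m), for 0.1 s.
At the end, for the whole second after the job is handed in: The fingers grip the bolt (over 2 N); it is at rest, upright within 6 degrees, on the arbor's axis within 5 mm, its nose tip 44.6 to 50.8 mm below the arbor's rim (48 mm is one turn after the drop); the collar lies home on the shoulder within 2.5 mm, untouched by the fingers (z of bolt in the frame of arbor_mouth between -0.0508 and -0.0446 m and horizontal distance between bolt and arbor_mouth below 0.005 m and angle between bolt's own z axis and vertical below 0.1 rad and contact force between the fingers and bolt above 2 N and linear speed of bolt below 0.02 m/s and horizontal distance between collar and arbor_mouth below 0.004 m and z of collar in the frame of arbor_mouth below -0.0375 m and angle between collar's own z axis and vertical below 0.08 rad and contact force between the fingers and collar below 0.1 N); the arm keeps its last pose, push and grip.
It fails at once if another thing on the bench is moved more than 25 mm (distance of any of spacer, set_screw, eyepiece, chuck_key, oil_can, mallet, drift from where it was at the start of the episode above 0.025 m).
It also fails if it takes over 72 s, if anything falls off the work surface, if the arm or the gripper's body presses on something with over 40 N, if the wrist force passes 120 N, or if a joint passes its speed limit or range.

### The arm

A 7-joint arm with a two-finger parallel gripper is mounted at the origin on the work surface. World frame = base frame: x ahead of the robot, y to its left, z up, the work surface at z = 0. Lengths are in m, angles in degrees, forces in N, time in s.
With the tool pointing down it reaches from about 0.425 to 0.875 m from the base axis. Payload 4.7 kg.
Tool frame: the origin (TCP) lies between the finger pads; the fingertips stand env.finger_overhang ahead of it and the grasp point (between the pads) lies 5 mm behind it (env.finger_overhang is the distance from the TCP to the fingertips, in m); z points along the fingers, y is the line along which they close (so a half turn about z gives the same grasp; the last joint's range is limited). The gripper opens to 87 mm and grips with 3 to 60 N. Pads are 19 mm wide; open, the fingers measure 117 mm over their backs; the gripper's body (75 mm by 190 mm) begins 51 mm behind the grasp point.
Start: joints at [-70.926, 18.392, -4.016, 83.108, 1.295, 78.541, -3.26], TCP at [0.204, 0.617, 0.237] pointing down, gripper open.
Joint ranges: [-163.93, 163.93], [-17.29, 119.83], [-79.2, 71.16], [3.27, 140.29], [-89.18, 269.18], [5.43, 117.66], [-154.24, 154.24]. Speed limits (degrees/s): [147.25, 147.25, 180, 180, 180, 180, 180].

### API

Orientations are given as [roll, pitch, yaw] about the fixed x, y, z axes, in that order (R = Rz(yaw) Ry(pitch) Rx(roll)).
In Python, from cell import telemetry, eyes, env, models gives the robot as it stands. The module is installed in compiled form; this text tells all that it offers.
- The arm moves only by the tool drive_tool, never from a script. Its arguments are lists of equal length, an entry for each row: "angular": the turn, a rotation vector about the tool's x, y, z in rad, a list of three; "delta_pos": the shift along the tool's x, y, z in cm, a list of three; "gripper": the finger opening in cm, from 0 to 8.7. A call has 1 to 20 rows; each row shifts and turns the commanded pose from where the row before left it, along the tool's axes as they then stand; what a row does not reach is not made up. A row lasts 1/10 s, in which the tool goes at most 50 mm and 8.59 degrees, less where a joint would pass 70% of its speed; a pose out of reach is approached as far as the arm can. A call with a gripper value outside its range is refused whole. The fingers move at their own pace and stop on an object; "squeeze" is the grip in N (left out, the last holds). Time passes only in rows, so rows that do not move let the fingers close. It gives the time, the measured TCP pose, the force, the opening and the grip force at its end, in the units of the state.
- telemetry.get_obs(): the state, without advancing time (a new reading comes with each control period).
- eyes.read_camera(name): name is "side" or "top" or "wrist"; returns a dict with "pixels" (400x640x3 uint8, red, green, blue), "mtx" (3x3 intrinsics, pixels), "D" ([k1, k2, p1, p2, k3] as OpenCV has them; the pictures are not rectified), "origin" and "orientation" of the camera in the world. Camera axes: x right, y down, z forward; pixel columns grow to the right and rows downward; lengths in m; the calibration is good to about 2 mm. A picture is of the moment at which its call begins. There is no depth.
- env.sign_off(): hands the job in; it is judged then, once.
Trained networks look in a picture, given as the dict that the camera call returned (one of the last four; its "shot" number tells which), for a name from the list of things; names that differ only in an ending like _2 or _b are one class to them, and where a whole thing is asked for, a point or a joint stands for the part that bears it (a point fixed in the world has none). Each returns a list of dicts, best first, with "p" (0 to 1); they miss things now and then, are a little off and sometimes report something else, mostly with a low value. They report only what shows in the picture. A call takes as long as a camera call. They do not tell look-alikes from the thing itself.
- models.search_frame(picture, target): "centre" ([column, row] in pixels, amid what is visible of it).
- models.cut_out(picture, target): "pixels" (400x640 bool, what is visible of it) and "centre" ([column, row] in pixels, amid what is visible of it).
The state is a dict: "time_s": time; "qpos": joint angles; "joint_velocities": joint speeds; "effort": joint torques, N m; "tool_pos": TCP position; "tool_rot": TCP orientation; "force": force on the tool from outside, world axes, zero at the start; "wrist_torque": the same for the moment, N m; "grip_width": finger opening in m; "grasp_force": force on a finger pad.
Only numpy, scipy, OpenCV 4.12 (cv2) and the standard library are available. Lean on these libraries where they do the work, as an engineer would, in place of code of your own. Each camera call takes 0.05 s, during which the arm holds its last target. There are 200 camera calls.

## Working session

There is one attempt and no reset: what is moved stays moved. The work goes in short steps, Python scripts to look and compute and a tool call to move; the robot and the scene stay as the last step left them, time stands still between calls to the robot, and variables do not carry over. Pictures are saved under pics/ and viewed, at most 10 in all, crops included, and the job is handed in when it is done.

Besides the shell and the picture viewer there is one more tool, called after ">>>" as name(argument=value, ...) on one line, values as JSON. drive_tool: Moves the arm, as the interface text tells. Its arguments: {"type":"object","properties":{"angular":{"type":"array","items":{"type":"array","items":{"type":"number"}}},"delta_pos":{"type":"array","items":{"type":"array","items":{"type":"number"}}},"gripper":{"type":"array","items":{"type":"number"}},"squeeze":{"type":"number"}},"required":["angular","delta_pos","gripper"]}

```bash
mkdir -p pics; cat > h.py <<'E'
import numpy as np, cv2, json
from scipy.spatial.transform import Rotation as R
from cell import telemetry, eyes, env, models
def cam(n): return eyes.read_camera(n)
def Rm(o):
    o=np.array(o,float)
    if o.shape==(3,3): return o
    if o.size==4: return R.from_quat(o).as_matrix()
    return R.from_euler('xyz',o,degrees=True).as_matrix()
def ray(p,uv):
    q=cv2.undistortPoints(np.array([[uv]],float),np.array(p['mtx']),np.array(p['D'],float))[0,0]
    d=Rm(p['orientation'])@np.array([q[0],q[1],1]); return np.array(p['origin'],float),d/np.linalg.norm(d)
def atz(p,uv,z):
    o,d=ray(p,uv); return o+d*(z-o[2])/d[2]
def tri(*rs):
    A=sum(np.eye(3)-np.outer(d,d) for o,d in rs); b=sum((np.eye(3)-np.outer(d,d))@o for o,d in rs)
    x=np.linalg.solve(A,b); return x,[np.linalg.norm((np.eye(3)-np.outer(d,d))@(x-o)) for o,d in rs]
def proj(p,X):
    Rw=Rm(p['orientation']); X=np.atleast_2d(X)
    rv=cv2.Rodrigues(Rw.T)[0]; t=-Rw.T@np.array(p['origin'],float)
    return cv2.projectPoints(X.astype(float),rv,t,np.array(p['mtx']),np.array(p['D'],float))[0][:,0]
def save(p,n): cv2.imwrite('pics/'+n,p['pixels'][:,:,::-1])
E
python3 - <<'E'
from h import *
s=telemetry.get_obs(); print(s); print(env.finger_overhang)
for n in ['side','top','wrist']:
    p=cam(n); save(p,n+'0.png'); print(n,p['origin'],p['orientation'],p['mtx'],p['D'],p['shot'])
    if n=='wrist': continue
    for t in ['chuck','collar','bolt','bolt_dimple','block','arbor_mouth','bolt_hexagon','spacer','set_screw','eyepiece','oil_can','drift','mallet','chuck_key']:
        r=models.search_frame(p,t)
        print(t,[(np.round(x['centre'],1).tolist(),round(x['p'],2),atz(p,x['centre'],0.04).round(3)[:2].tolist()) for x in r[:3]])
E
```

```text
{'time_s': 0.0, 'qpos': array([-70.92743315,  18.4391098 ,  -4.01506153,  83.17505181,
         1.29426563,  78.54056815,  -3.26025424]), 'joint_velocities': array([ 0.08943085,  0.05381261,  0.03935784, -0.02349771, -0.00721622,
       -0.04355041,  0.07736254]), 'effort': array([-5.91866155e-04, -4.91303337e+01, -4.03946433e-01, -3.12530279e+01,
       -6.37592515e-02,  4.38487914e-02,  1.87615096e-04]), 'tool_pos': array([0.20359719, 0.61673518, 0.23545954]), 'tool_rot': array([-1.79890471e+02,  5.18879535e-03,  1.61736344e+02]), 'force': array([-0.5531319 , -0.23093307,  0.66736945]), 'wrist_torque': array([ 0.00233548, -0.02796046,  0.00508043]), 'grasp_force': 0.0, 'grip_width': 0.08688024668450008}
0.014
side [ 0.09115647 -0.85340787  0.72090165] [-124.16412241   -1.30933511  -28.14271305] [[488.30454279   0.         318.43820887]
 [  0.         488.30454279 190.60600912]
 [  0.           0.           1.        ]] [-0.07868  0.       0.       0.       0.     ] 1
chuck [([261.7, 145.3], 0.74, [0.541, 0.3]), ([305.8, 198.2], 0.57, [0.535, 0.009]), ([413.2, 215.0], 0.34, [0.729, 
[... 1573 characters left out ...]
, 197.9], 0.6, [0.527, 0.257])]
spacer [([405.9, 228.3], 0.69, [0.492, -0.238])]
set_screw []
eyepiece [([257.4, 251.3], 0.59, [0.411, 0.104])]
oil_can [([195.9, 118.2], 0.79, [0.726, 0.289])]
drift [([362.0, 118.4], 0.75, [0.757, -0.12])]
mallet [([465.6, 315.6], 0.67, [0.303, -0.381]), ([360.6, 117.9], 0.23, [0.758, -0.116])]
chuck_key [([292.8, 141.5], 0.74, [0.684, 0.045]), ([434.4, 176.2], 0.71, [0.624, -0.302])]
wrist [0.13829918 0.63965865 0.38481826] [1.65395396e+02 7.85228551e-02 7.17521507e+01] [[313.11810333   0.         323.41663408]
 [  0.         313.11810333 194.09535215]
 [  0.           0.           1.        ]] [-0.01921825  0.          0.          0.          0.        ] 3
```

View pics/top0.png

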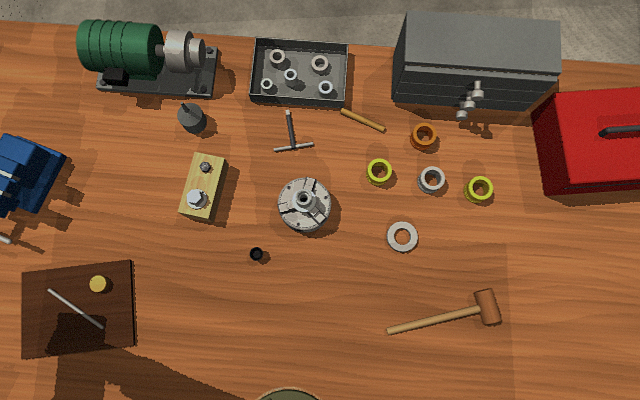

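View pics/side0.png

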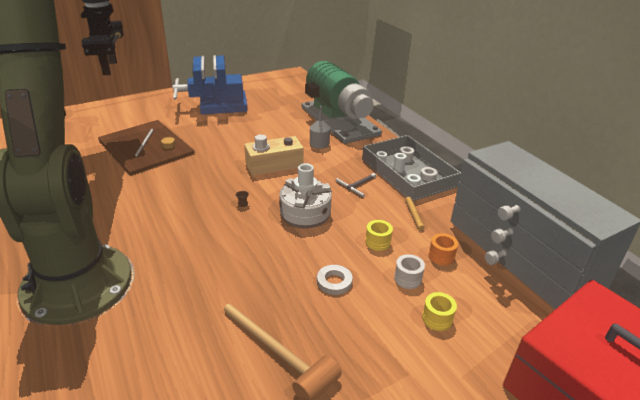

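The top view shows the bare-steel collar at about (431,180), with yellow ones at (380,171) and (480,188) and an orange one at (424,137). The chuck is at (305,204) and the bolt head at (197,197) on the block. The side view agrees: collar (410,271), arbor top (306,168), bolt head (261,142). I'll move the wrist camera over the block first.

>>> drive_tool(angular=[[0,0,-0.107],[0,0,-0.107],[0,0,-0.106],[0,0,0],[0,0,0],[0,0,0],[0,0,0],[0,0,0],[0,0,0],[0,0,0],[0,0,0],[0,0,0],[0,0,0],[0,0,0],[0,0,0],[0,0,0],[0,0,0]], delta_pos=[[0,0,0],[0,0,0],[0,0,0],[-2.5,-3.06,0.1],[-2.5,-3.06,0.1],[-2.5,-3.06,0.1],[-2.5,-3.06,0.1],[-2.5,-3.06,0.1],[-2.5,-3.06,0.1],[-2.5,-3.06,0.1],[-2.5,-3.06,0.1],[-2.5,-3.06,0.1],[-2.5,-3.06,0.1],[-2.5,-3.06,0.1],[-2.5,-3.06,0.1],[0,0,0],[0,0,0]], gripper=[8.7,8.7,8.7,8.7,8.7,8.7,8.7,8.7,8.7,8.7,8.7,8.7,8.7,8.7,8.7,8.7,8.7], squeeze=30)

```text
time_s: 3.25
tool_pos: [0.5047, 0.2495, 0.2246]
tool_rot: [180.0, -0.0, 179.9]
force: [0.2, 0.3, 0.5]
grip_width: 0.0869
grasp_force: 0.0
```

```bash
python3 - <<'E'
from h import *
p=cam('wrist'); save(p,'w1.png'); print(p['origin'],p['orientation'])
for t,z in [('bolt_dimple',.068),('bolt_hexagon',.085),('bolt',.08)]:
    print(t,[(np.round(x['centre'],1).tolist(),round(x['p'],2),atz(p,x['centre'],z).round(4)[:2].tolist()) for x in models.search_frame(p,t)[:3]])
E
```

```text
[0.43582823 0.2503774  0.37284672] [1.65425709e+02 5.11466955e-02 8.99287414e+01]
bolt_dimple [([329.8, 200.2], 0.74, [0.5215, 0.2565])]
bolt_hexagon [([331.8, 201.5], 0.77, [0.518, 0.258]), ([101.6, 188.5], 0.65, [0.5049, 0.0381])]
bolt [([330.0, 203.0], 0.93, [0.5209, 0.2564])]
```

View pics/w1.png

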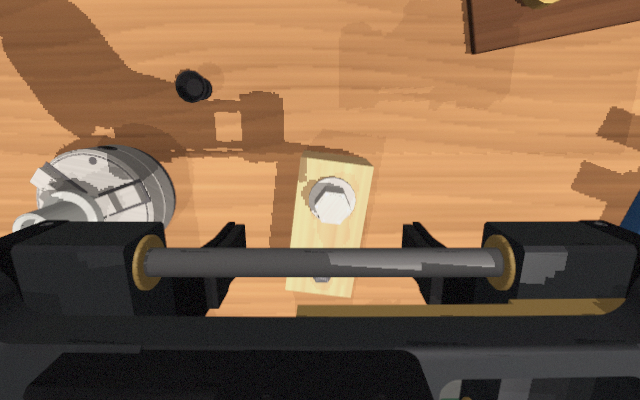

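The wrist view shows the bolt head at (331,202) and the set screw at (322,280). The eyepiece is at (193,86), and the chuck is cut off at the left. I'll enlarge the bolt to find the dimple and the flats.

```bash
python3 - <<'E'
from h import *
im=cv2.imread('pics/w1.png')[165:235,290:370]; cv2.imwrite('pics/w1c.png',cv2.resize(im,None,fx=8,fy=8,interpolation=cv2.INTER_CUBIC))
E
```

```text
(no output)
```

View pics/w1c.png

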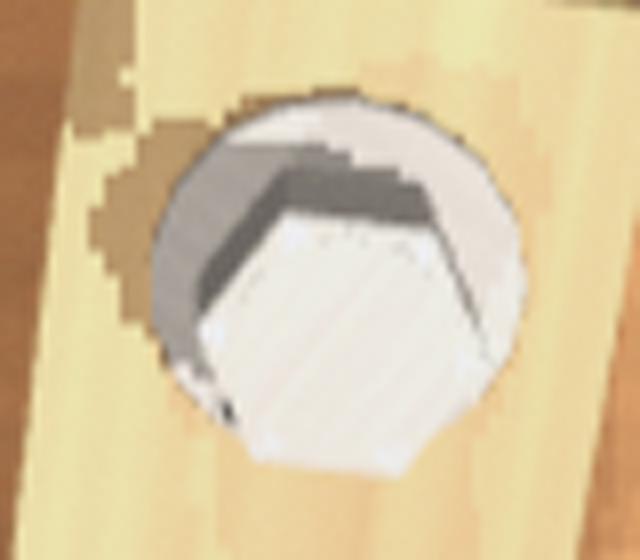

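```bash
python3 - <<'E'
from h import *
P=dict(origin=[0.43582823,0.2503774,0.37284672],orientation=[165.425709,0.0511,89.92874],mtx=np.array([[313.11810333,0,323.41663408],[0,313.11810333,194.09535215],[0,0,1]]),D=[-0.01921825,0,0,0,0])
V=np.array([(288,210),(432,230),(497,365),(400,475),(255,460),(198,325)],float)/8+[290,165]
v=np.array([atz(P,u,.094)[:2] for u in V]); c=v.mean(0); print('c',c,np.linalg.norm(v-c,axis=1))
print('corner az',[round(np.degrees(np.arctan2(*(q-c)[::-1])),1) for q in v])
d=atz(P,[318.5,216.2],.068)[:2]; print('dimple',d,d-c,np.linalg.norm(d-c),np.degrees(np.arctan2(*(d-c)[::-1])))
# flange ellipse centre
c2=np.array([(150,270),(525,280)])/8+[290,165]; print([atz(P,u,.068) for u in c2])
B=[atz(P,u,.062)[:2] for u in [(303,153),(373,165)]]; print('block end',B)
E
```

```text
c [0.52186706 0.25906242] [0.01754386 0.01702928 0.01790859 0.01731861 0.01760498 0.0172687 ]
corner az [np.float64(-157.7), np.float64(144.4), np.float64(82.2), np.float64(22.4), np.float64(-36.7), np.float64(-98.3)]
dimple [0.53849121 0.24493885] [ 0.01662415 -0.01412357] 0.021813699600743933 -40.35061597872202
[array([0.51993069, 0.23518837, 0.068     ]), array([0.52128962, 0.28256281, 0.068     ])]
block end [array([0.47449074, 0.22979143]), array([0.48657447, 0.299722  ])]
```

The crop shows the dimple at about (318.5,216.2) px. The corner fit gives a radius of 17.5 mm, which confirms the 94 mm top height, and puts the bolt axis near (0.522,0.259) with yaw about -37°. Next, the chuck.

>>> drive_tool(angular=[[0,0,0],[0,0,0],[0,0,0],[0,0,0],[0,0,0],[0,0,0],[0,0,0]], delta_pos=[[0.1,-4.2,0],[0.1,-4.2,0],[0.1,-4.2,0],[0.1,-4.2,0],[0.1,-4.2,0],[0.1,-4.2,0],[0,0,0]], gripper=[8.7,8.7,8.7,8.7,8.7,8.7,8.7])

```text
time_s: 4.15
tool_pos: [0.4982, -0.0076, 0.2252]
tool_rot: [-179.9, 0.1, 179.6]
force: [-0.6, -0.9, 1.1]
grip_width: 0.0871
grasp_force: 0.0
```

```bash
python3 - <<'E'
from h import *
p=cam('wrist'); save(p,'w2.png'); print(list(p['origin']),list(p['orientation']),telemetry.get_obs()['tool_pos'])
for t,z in [('arbor_mouth',.134),('chuck',.062)]:
    print(t,[(np.round(x['centre'],1).tolist(),round(x['p'],2),atz(p,x['centre'],z).round(4)[:2].tolist()) for x in models.search_frame(p,t)[:3]])
im=p['pixels'][100:240,220:430,::-1]; cv2.imwrite('pics/w2c.png',cv2.resize(im,None,fx=3.8,fy=3.8,interpolation=cv2.INTER_CUBIC))
E
```

```text
[np.float64(0.429118646447412), np.float64(-0.005978016385527621), np.float64(0.37329940850226884)] [np.float64(165.36079380631887), np.float64(0.18036861850619074), np.float64(89.63111588993144)] [ 0.4983666  -0.00380158  0.22500671]
arbor_mouth [([338.3, 204.8], 0.9, [0.5005, 0.0047])]
chuck [([337.4, 208.9], 0.7, [0.5264, 0.007])]
```

View pics/w2c.png

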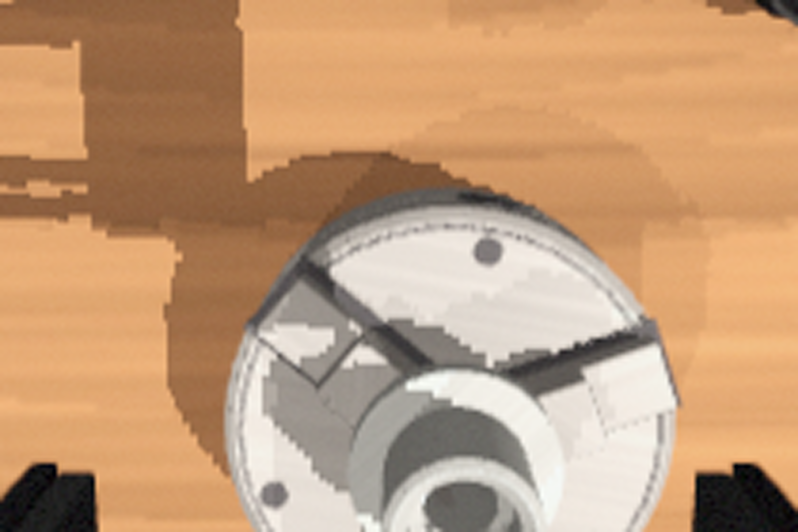

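The crop shows the chuck with the arbor's mouth partly cut off at about (341,233) px, two jaws and two dark holes in the face. I'll back off 45 mm to see the whole chuck; that also gives the second viewpoint.

>>> drive_tool(angular=[[0,0,0],[0,0,0],[0,0,0],[0,0,0]], delta_pos=[[2.2,0,0],[2.3,0,0],[0,0,0],[0,0,0]], gripper=[8.7,8.7,8.7,8.7])

```text
time_s: 4.7
tool_pos: [0.4537, 0.0002, 0.2248]
tool_rot: [180.0, 0.1, -179.7]
force: [0.2, -0.8, 0.2]
grip_width: 0.0875
grasp_force: 0.0
```

```bash
python3 - <<'E'
from h import *
p=cam('wrist'); save(p,'w3.png'); print(list(p['origin']),list(p['orientation']),telemetry.get_obs()['tool_pos'])
for t,z in [('arbor_mouth',.134),('chuck',.062)]:
    print(t,[(np.round(x['centre'],1).tolist(),round(x['p'],2),atz(p,x['centre'],z).round(4)[:2].tolist()) for x in models.search_frame(p,t)[:3]])
im=p['pixels'][130:250,250:410,::-1]; cv2.imwrite('pics/w3c.png',cv2.resize(im,None,fx=5,fy=5,interpolation=cv2.INTER_CUBIC))
E
```

```text
[np.float64(0.38464238506107357), np.float64(0.0006124323405685817), np.float64(0.3729856388727675)] [np.float64(165.35767859200382), np.float64(0.03617342806867134), np.float64(90.28413997801736)] [ 4.54066161e-01 -1.82419730e-04  2.24816894e-01]
arbor_mouth [([331.8, 234.8], 0.63, [0.4814, 0.0078])]
chuck [([326.8, 235.5], 0.93, [0.5114, 0.0046])]
```

View pics/w3c.png

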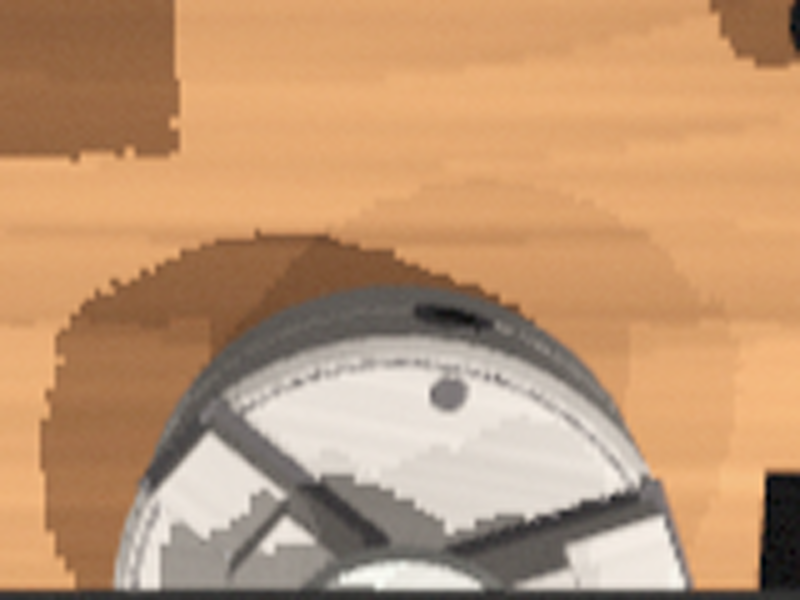

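I went the wrong way, and the chuck slid toward the gripper. I'll go forward 100 mm instead.

>>> drive_tool(angular=[[0,0,0],[0,0,0],[0,0,0],[0,0,0],[0,0,0]], delta_pos=[[-3.3,0,0],[-3.4,0,0],[-3.3,0,0],[0,0,0],[0,0,0]], gripper=[8.7,8.7,8.7,8.7,8.7])

```text
time_s: 5.35
tool_pos: [0.5537, -0.0014, 0.2236]
tool_rot: [-179.9, -0.1, -179.9]
force: [-1.3, 0.4, 0.0]
grip_width: 0.0869
grasp_force: 0.0
```

```bash
python3 - <<'E'
from h import *
p=cam('wrist'); save(p,'w4.png'); print(list(p['origin']),list(p['orientation']),telemetry.get_obs()['tool_pos'])
for t,z in [('arbor_mouth',.134),('chuck',.062)]:
    print(t,[(np.round(x['centre'],1).tolist(),round(x['p'],2),atz(p,x['centre'],z).round(4)[:2].tolist()) for x in models.search_frame(p,t)[:3]])
q=cam('top');save(q,'top4.png')
im=p['pixels'][90:230,240:420,::-1]; cv2.imwrite('pics/w4c.png',cv2.resize(im,None,fx=4.2,fy=4.2,interpolation=cv2.INTER_CUBIC))
E
```

```text
[np.float64(0.4851276593170431), np.float64(-0.00047233691086494213), np.float64(0.37196304519509715)] [np.float64(165.53847408144935), np.float64(0.1432332702089734), np.float64(90.0940025743396)] [ 0.55315117 -0.00148625  0.22391506]
arbor_mouth [([434.6, 37.7], 0.62, [0.4334, 0.0766])]
chuck [([329.6, 162.8], 0.9, [0.5328, 0.005])]
```

View pics/w4c.png

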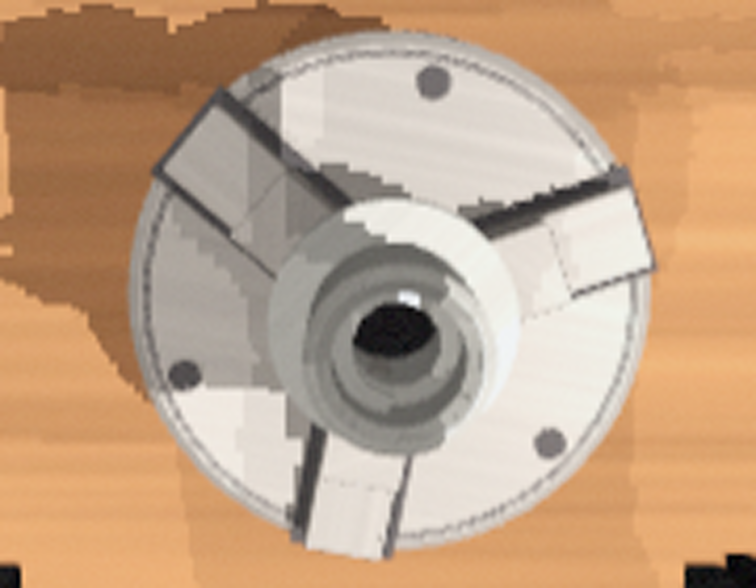

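The crop shows the whole chuck: holes at crop (433,83), (185,375) and (550,443), jaw outer ends at upper left, right and bottom (+x), and the mouth centred near (398,350).

```bash
python3 - <<'E'
from h import *
P=dict(origin=[0.48512766,-0.00047234,0.37196305],orientation=[165.53847408,0.14323327,90.09400257],mtx=np.array([[313.11810333,0,323.41663408],[0,313.11810333,194.09535215],[0,0,1]]),D=[-0.01921825,0,0,0,0])
f=lambda c:np.array(c,float)/4.2+[240,90]
az=lambda v:round(float(np.degrees(np.arctan2(v[1],v[0]))),1)
h=np.array([atz(P,f(c),.062)[:2] for c in [(433,83),(185,375),(550,443)]]); c0=h.mean(0); print('holes c',c0,[az(x-c0) for x in h],np.linalg.norm(h-c0,axis=1))
J=[[(625,180),(655,265)],[(305,548),(388,558)],[(220,92),(160,170)]]
j=np.array([np.mean([atz(P,f(c),.084)[:2] for c in e],0) for e in J]); c1=j.mean(0); print('jaws c',c1,[az(x-c1) for x in j],np.linalg.norm(j-c1,axis=1))
print('mouth',atz(P,f((398,350)),.134))
# refine: project model circles, draw
g=cv2.imread('pics/w4.png'); big=cv2.resize(g[90:230,240:420],None,fx=4.2,fy=4.2,interpolation=cv2.INTER_CUBIC)
t=np.linspace(0,2*np.pi,60)
for c,r,z,col in [(c0,.0625,.062,(255,0,0)),(c0,.0185,.134,(0,0,255)),(c0,.027,.094,(0,160,0)),(c0,.0125,.131,(255,0,255))]:
    X=np.c_[c[0]+r*np.cos(t),c[1]+r*np.sin(t),0*t+z]; uv=(proj(P,X)-[240,90])*4.2
    cv2.polylines(big,[uv.astype(int)],True,col,1)
cv2.imwrite('pics/w4o.png',big)
# collar: steel in top and side views at start
q=cam('top')
for r in models.cut_out(q,'collar')[:4]:
    m=np.array(r['pixels']); u,v=np.nonzero(m)[::-1]; cc=[(u.min()+u.max())/2,(v.min()+v.max())/2]
    print(r['centre'],round(r['p'],2),atz(q,r['centre'],.02),q['pixels'][m].mean(0).round())
E
```

```text
holes c [0.5325966  0.00806395] [169.4, -70.8, 49.4] [0.05180834 0.05189477 0.05198337]
jaws c [0.53007006 0.00813061] [109.4, -10.0, -131.1] [0.05688929 0.05788137 0.05791764]
mouth [0.52993418 0.00776107 0.134     ]
[479.2, 183.9] 0.93 [ 0.61827815 -0.41602121  0.02      ] [151. 144.  47.]
[423.7, 134.9] 0.71 [ 0.73345865 -0.27695741  0.02      ] [148.  86.  33.]
[380.2, 167.4] 0.6 [ 0.64114849 -0.17301769  0.02      ] [160. 156.  50.]
[433.7, 178.6] 0.56 [ 0.62297753 -0.30488735  0.02      ] [143. 133. 120.]
```

View pics/w4o.png

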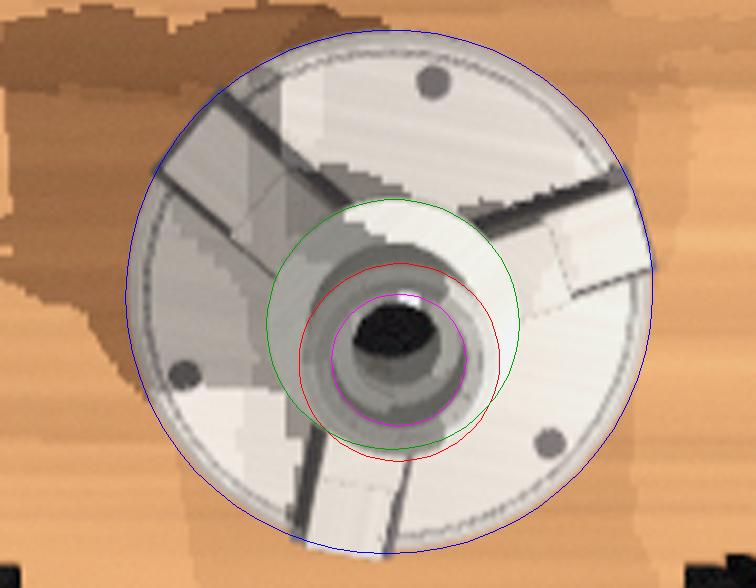

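Blue and green circles fit; the chuck yaw is about -10.3° and the mouth about (0.531,0.0075). The steel collar (grey mean colour) is near (0.623,-0.305). I'll look at it from close by.

>>> drive_tool(angular=[[0,0,0],[0,0,0],[0,0,0],[0,0,0],[0,0,0],[0,0,0],[0,0,0],[0,0,0],[0,0,0],[0,0,0]], delta_pos=[[-1.14,-3.8,0.9],[-1.14,-3.8,0.9],[-1.14,-3.8,0.9],[-1.14,-3.8,0.9],[-1.14,-3.8,0.9],[-1.14,-3.8,0.9],[-1.14,-3.8,1.0],[-1.14,-3.8,1.0],[0,0,0],[0,0,0]], gripper=[8.7,8.7,8.7,8.7,8.7,8.7,8.7,8.7,8.7,8.7])

```text
time_s: 6.65
tool_pos: [0.6442, -0.3064, 0.15]
tool_rot: [180.0, -0.1, 179.9]
force: [0.4, 0.7, 0.8]
grip_width: 0.0871
grasp_force: 0.0
```

```bash
python3 - <<'E'
from h import *
p=cam('wrist'); save(p,'w5.png'); print(list(p['origin']),list(p['orientation']),telemetry.get_obs()['tool_pos'])
for r in models.cut_out(p,'collar')[:4]:
    m=np.array(r['pixels']).astype(np.uint8); col=p['pixels'][m>0].mean(0).round()
    cs=cv2.findContours(m,cv2.RETR_EXTERNAL,cv2.CHAIN_APPROX_NONE)[0]; c=max(cs,key=cv2.contourArea)
    print(r['centre'],round(r['p'],2),col,cv2.boundingRect(c))
    sil=c[:,0].astype(float)
    from scipy.optimize import least_squares
    x0=atz(p,r['centre'],.02)[:2]; t=np.linspace(0,2*np.pi,90)
    def hull(x):
        X=np.r_[[ [x[0]+.029*np.cos(a),x[1]+.029*np.sin(a),z] for z in (0,.043) for a in t]]
        return cv2.convexHull(proj(p,X).astype(np.float32))
    h=cv2.convexHull(c)[:,0].astype(float)
    s=least_squares(lambda x:[cv2.pointPolygonTest(hull(x),(float(a),float(b)),True) for a,b in sil],x0,diff_step=1e-3,loss='soft_l1')
    print('fit',s.x,np.sqrt(np.mean(s.fun**2)))
E
```

```text
[np.float64(0.5754593827496188), np.float64(-0.30556900717880325), np.float64(0.2983284658926499)] [np.float64(165.48291694371883), np.float64(0.0474487559768009), np.float64(89.95159428179234)] [ 0.64503173 -0.30472744  0.15063124]
[194.2, 154.7] 0.88 [168. 144.  60.] (163, 116, 83, 72)
fit [ 0.60651162 -0.40871366] 0.5030994184674236
[342.5, 181.5] 0.86 [178. 173. 166.] (304, 133, 70, 72)
fit [ 0.62169918 -0.29337742] 0.8735286348748711
[362.0, 291.2] 0.85 [169. 108.  50.] (330, 276, 64, 30)
fit [ 0.72026334 -0.27108511] 10.27018018473911
[491.2, 177.1] 0.82 [177. 166.  84.] (439, 143, 87, 72)
fit [ 0.63111705 -0.16573663] 0.7059625267788561
```

View pics/w5.png

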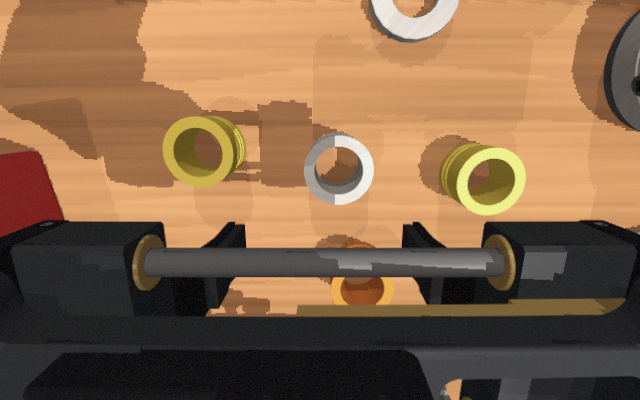

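The wrist view shows the steel collar at (339,170), between yellow ones at (204,152) and (490,180); the orange one is at (362,288). I'll grip it once at this yaw to centre it, then turn 90° and grip again for the other axis.

>>> drive_tool(angular=[[0,0,0],[0,0,0],[0,0,0],[0,0,0],[0,0,0],[0,0,0],[0,0,0],[0,0,0],[0,0,0],[0,0,0],[0,0,0],[0,0,0],[0,0,0]], delta_pos=[[2.3,1.2,0],[0,0,3.0],[0,0,3.0],[0,0,3.0],[0,0,2.2],[0,0,1.0],[0,0,0],[0,0,0],[0,0,0],[0,0,0],[0,0,0],[0,0,0],[0,0,0]], gripper=[8.7,8.7,8.7,8.7,8.7,8.7,8.7,5.0,5.0,5.0,5.0,5.0,5.0], squeeze=15)

```text
time_s: 8.05
tool_pos: [0.6224, -0.2938, 0.0292]
tool_rot: [-180.0, 0.0, -179.9]
force: [-1.1, 0.5, 2.6]
grip_width: 0.0565
grasp_force: 15.0
```

>>> drive_tool(angular=[[0,0,0],[0,0,0],[0,0,0],[0,0,0.143],[0,0,0.143],[0,0,0.143],[0,0,0.143],[0,0,0.143],[0,0,0.143],[0,0,0.143],[0,0,0.143],[0,0,0.143],[0,0,0.143],[0,0,0.141],[0,0,0],[0,0,0],[0,0,0],[0,0,0],[0,0,0],[0,0,0]], delta_pos=[[0,0,0],[0,0,0],[0,0,0],[0,0,0],[0,0,0],[0,0,0],[0,0,0],[0,0,0],[0,0,0],[0,0,0],[0,0,0],[0,0,0],[0,0,0],[0,0,0],[0,0,0],[0,0,0],[0,0,0],[0,0,0],[0,0,0],[0,0,0]], gripper=[8.7,8.7,8.7,8.7,8.7,8.7,8.7,8.7,8.7,8.7,8.7,8.7,8.7,8.7,8.7,5.0,5.0,5.0,5.0,5.0], squeeze=30)

```text
time_s: 10.05
tool_pos: [0.622, -0.2935, 0.0287]
tool_rot: [180.0, -0.0, 90.1]
force: [-1.0, -0.3, -0.0]
grip_width: 0.0583
grasp_force: 30.0
```

>>> drive_tool(angular=[[0,0,0],[0,0,0],[0,0,0],[0,0,0],[0,0,0],[0,0,0],[0,0,0],[0,0,0],[0,0,0],[0,0,0],[0,0,0],[0,0,0],[0,0,0],[0,0,0],[0,0,0],[0,0,0]], delta_pos=[[0,0,-1.5],[0,0,-4],[0,0,-4],[0,0,-4],[0,0,-3],[3.4,-1.0,0],[3.4,-1.0,0],[3.4,-1.0,0],[3.4,-1.0,0],[3.4,-1.0,0],[3.4,-1.0,0],[3.4,-1.0,0],[3.4,-1.0,0],[2.9,-1.1,0],[0,0,0],[0,0,0]], gripper=[5,5,5,5,5,5,5,5,5,5,5,5,5,5,5,5])

```text
time_s: 11.65
tool_pos: [0.5303, 0.0079, 0.1938]
tool_rot: [-180.0, -0.1, 90.2]
force: [0.6, -0.7, -4.0]
grip_width: 0.0581
grasp_force: 30.0
```

```bash
python3 - <<'E'
from h import *
p=cam('wrist'); save(p,'w6.png'); print(list(p['origin']),list(p['orientation']),telemetry.get_obs()['tool_pos'],telemetry.get_obs()['force'])
for t in ['arbor_mouth','chuck','collar']:
    print(t,[(np.round(x['centre'],1).tolist(),round(x['p'],2)) for x in models.search_frame(p,t)[:3]])
q=cam('side'); save(q,'s6.png'); o=telemetry.get_obs()['tool_pos']
a=p['pixels'][130:290,200:440,::-1]; b=q['pixels'][100:260,230:380,::-1]
im=np.hstack([cv2.resize(a,(480,320)),cv2.resize(b,(300,320))]); cv2.imwrite('pics/c6.png',im)
E
```

```text
[np.float64(0.5299937300494382), np.float64(0.07745723195026948), np.float64(0.34212810712613057)] [np.float64(165.34964716257537), np.float64(0.06109641314801437), np.float64(0.18099643243099647)] [0.53062658 0.0066033  0.1938989 ] [ 1.07500253 -0.33315497 -3.55582499]
arbor_mouth [([329.0, 177.0], 0.67)]
chuck [([327.0, 174.1], 0.73)]
collar [([322.7, 223.5], 0.69)]
```

View pics/c6.png

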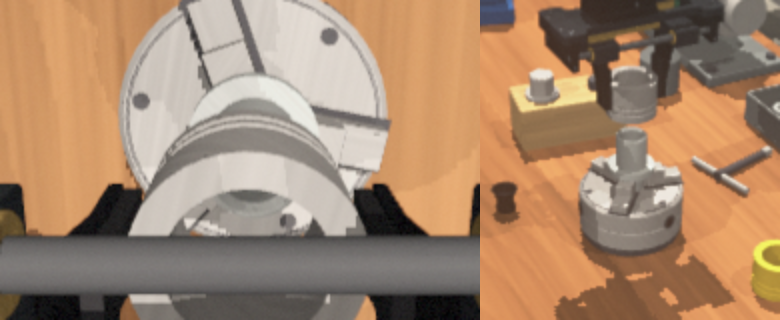

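The collar is held level above the arbor; in the wrist crop the chuck's holes show at crop (141,101), (329,36) and (287,220). I'll use them to check alignment against the held collar.

```bash
python3 - <<'E'
from h import *
from scipy.optimize import least_squares
K=np.array([[313.11810333,0,323.41663408],[0,313.11810333,194.09535215],[0,0,1]]);D=[-0.01921825,0,0,0,0]
P6=dict(origin=[0.52999373,0.07745723,0.34212811],orientation=[165.34964716,0.061096,0.180996],mtx=K,D=D)
P4=dict(origin=[0.48512766,-0.00047234,0.37196305],orientation=[165.53847408,0.14323327,90.09400257],mtx=K,D=D)
def blobs(f,guess):
    g=cv2.cvtColor(cv2.imread(f),cv2.COLOR_BGR2GRAY).astype(float); out=[]
    for u,v in guess:
        u0,v0=int(u)-5,int(v)-5; w=g[v0:v0+11,u0:u0+11]; m=np.clip(np.median(w)-w-25,0,None)
        yy,xx=np.mgrid[:11,:11]; yc,xc=yy-5,xx-5; m=m*(yc**2+xc**2<=20)
        out.append([u0+(m*xx).sum()/m.sum(),v0+(m*yy).sum()/m.sum()])
    return out
b6=blobs('pics/w6.png',[(270.5,180.5),(364.5,148)])
b4=blobs('pics/w4.png',[(343,109.8),(284,179.3),(371,195.5)])
print(np.round(b6,1),np.round(b4,1))
def cen(P,b,ang):
    X=np.array([atz(P,u,.062)[:2] for u in b]); U=np.array([[np.cos(a),np.sin(a)] for a in np.radians(ang)])
    c=(X-.0519*U).mean(0); return c,X
X6=np.array([atz(P6,u,.062)[:2] for u in b6]); X4=np.array([atz(P4,u,.062)[:2] for u in b4]); print(X6,X4)
def ff(s):
    c4=s[:2];c6=s[2:4];y=s[4]; r=.0519
    e=lambda c,k:c+r*np.array([np.cos(y+k*np.pi/3),np.sin(y+k*np.pi/3)])
    az=lambda d:np.arctan2(d[1],d[0])
    R_=[]
    for X,c in ((X4,c4),(X6,c6)):
        for x in X:
            k=[3,1,-1][int(np.argmin([np.linalg.norm(e(c,k)-x) for k in (3,1,-1)]))]; R_+=list(e(c,k)-x)
    return np.array(R_)
s=least_squares(ff,[.5315,.0075,.5315,.0075,-.18]); print('c4',s.x[:2],'c6',s.x[2:4],'yaw',np.degrees(s.x[4]),'rms mm',1e3*np.sqrt(np.mean(s.fun**2)))
E
```

```text
[[270.2 179.8]
 [364.3 147.7]] [[342.6 109. ]
 [283.4 178.8]
 [370.4 195.2]]
[[0.48121544 0.0175713 ]
 [0.56617093 0.04706985]] [[ 0.48098346  0.01713881]
 [ 0.54918259 -0.04154194]
 [ 0.56609139  0.04701074]]
c4 [0.53208581 0.00753587] c6 [0.53224086 0.00781874] yaw -10.768221846143824 rms mm 0.08863177868479712
```

Both views agree on the axis at (0.5322,0.0077), yaw -10.8°. I'll shift 1.3 mm in x and lower the collar over the spigot.

>>> drive_tool(angular=[[0,0,0],[0,0,0],[0,0,0],[0,0,0],[0,0,0],[0,0,0],[0,0,0],[0,0,0],[0,0,0]], delta_pos=[[0.03,0.13,0],[0,0,1.3],[0,0,1.2],[0,0,0.4],[0,0,0.4],[0,0,0.4],[0,0,0.4],[0,0,0.4],[0,0,0]], gripper=[5,5,5,5,5,5,5,5,5])

```text
time_s: 12.8
tool_pos: [0.5317, 0.0078, 0.1481]
tool_rot: [-180.0, 0.0, 90.1]
force: [0.3, 0.5, -3.6]
grip_width: 0.0581
grasp_force: 30.0
```

>>> drive_tool(angular=[[0,0,0],[0,0,0],[0,0,0],[0,0,0],[0,0,0],[0,0,0]], delta_pos=[[0,0,0.6],[0,0,0.6],[0,0,0.6],[0,0,0.4],[0,0,0.25],[0,0,0]], gripper=[5,5,5,5,5,5])

```text
time_s: 13.4
tool_pos: [0.5318, 0.0077, 0.1237]
tool_rot: [-180.0, 0.0, 90.1]
force: [-0.2, -0.6, -4.1]
grip_width: 0.0581
grasp_force: 30.0
```

>>> drive_tool(angular=[[0,0,0],[0,0,0],[0,0,0],[0,0,0],[0,0,0],[0,0,0],[0,0,0],[0,0,0],[0,0,0],[0,0,0],[0,0,0],[0,0,0],[0,0,0],[0,0,0]], delta_pos=[[0,0,0],[0,0,0],[0,0,0],[0,0,0],[0,0,-1.5],[0,0,-3.0],[0,0,-3.5],[-2.5,0,0],[-2.5,0,0],[0,0,0],[0,0,0],[0,0,0],[0,0,0],[0,0,0]], gripper=[8.7,8.7,8.7,8.7,8.7,8.7,8.7,8.7,8.7,8.7,8.7,8.7,8.7,8.7])

```text
time_s: 14.8
tool_pos: [0.5321, -0.0414, 0.204]
tool_rot: [-180.0, -0.0, 90.1]
force: [0.7, -0.2, 0.1]
grip_width: 0.0875
grasp_force: 0.0
```

```bash
python3 - <<'E'
from h import *
p=cam('wrist'); save(p,'w7.png'); s=telemetry.get_obs(); print(list(p['origin']),list(p['orientation']),s['tool_pos'],s['qpos'])
q=cam('side'); save(q,'s7.png'); t=np.linspace(0,2*np.pi,60); a=p['pixels'][:,:,::-1].copy(); b=q['pixels'][:,:,::-1].copy()
c=(.5322,.0077)
for P,im in ((p,a),(q,b)):
    for r,z,col in ((.029,.137,(0,0,255)),(.029,.094,(0,200,0))):
        cv2.polylines(im,[(proj(P,np.c_[c[0]+r*np.cos(t),c[1]+r*np.sin(t),0*t+z])*8).round().astype(int)],True,col,1,cv2.LINE_AA,3)
A=cv2.resize(a[100:300,220:440],None,fx=2,fy=2,interpolation=cv2.INTER_CUBIC); B=cv2.resize(b[130:230,250:360],None,fx=3,fy=3,interpolation=cv2.INTER_CUBIC); B=cv2.copyMakeBorder(B,0,400-300,0,0,cv2.BORDER_CONSTANT)
cv2.imwrite('pics/c7.png',np.hstack([A,B]))
E
```

```text
[np.float64(0.5318809871974741), np.float64(0.028283897572781904), np.float64(0.3522640510128441)] [np.float64(165.3000557800674), np.float64(0.06681545856027228), np.float64(0.1566313079790657)] [ 0.53211273 -0.04155227  0.20400442] [-53.90029506   7.77442064  60.5138312  103.93108909  -7.09604625
  72.36295647   8.66845837]
```

View pics/c7.png

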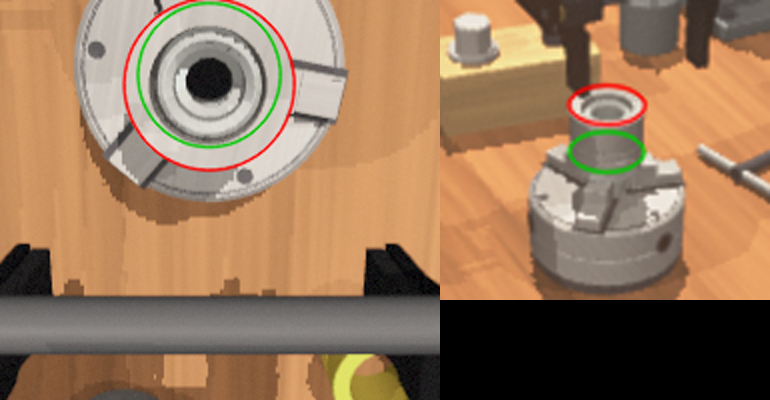

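The collar sits home: its top coincides with the drawn 137 mm circle in both views. I'm going to the bolt and turning the fingers to the hexagon's flats (yaw 142.5°).

>>> drive_tool(angular=[[0,0,0],[0,0,0],[0,0,0],[0,0,0],[0,0,0],[0,0,0],[0,0,0],[0,0,0],[0,0,-0.131],[0,0,-0.131],[0,0,-0.131],[0,0,-0.131],[0,0,-0.131],[0,0,-0.13],[0,0,-0.13],[0,0,0],[0,0,0]], delta_pos=[[3.75,-0.13,0],[3.75,-0.13,0],[3.75,-0.13,0],[3.75,-0.13,0],[3.75,-0.13,0],[3.75,-0.13,0],[3.75,-0.13,0],[3.75,-0.13,0],[0,0,0],[0,0,0],[0,0,0],[0,0,0],[0,0,0],[0,0,0],[0,0,0],[0,0,0],[0,0,0]], gripper=[8.7,8.7,8.7,8.7,8.7,8.7,8.7,8.7,8.7,8.7,8.7,8.7,6,6,6,6,6])

```text
time_s: 16.6
tool_pos: [0.5214, 0.2578, 0.204]
tool_rot: [-180.0, -0.0, 142.3]
force: [-0.8, -0.1, 0.7]
grip_width: 0.0619
grasp_force: 0.0
```

```bash
python3 - <<'E'
from h import *
p=cam('wrist'); save(p,'w8.png'); s=telemetry.get_obs(); print(list(p['origin']),list(p['orientation']),s['tool_pos'],s['tool_rot'],s['qpos'])
for t,z in [('bolt_dimple',.068),('bolt_hexagon',.085),('bolt',.08)]:
    print(t,[(np.round(x['centre'],1).tolist(),round(x['p'],2),atz(p,x['centre'],z).round(4)[:2].tolist()) for x in models.search_frame(p,t)[:2]])
c=np.array([.5219,.2591]); im=p['pixels'][:,:,::-1].copy()
a=np.radians(-37.3+60*np.arange(6)); X=np.c_[c[0]+.01732*np.cos(a),c[1]+.01732*np.sin(a),0*a+.094]
u=proj(p,X); cv2.polylines(im,[(u*8).astype(int)],True,(0,0,255),1,cv2.LINE_AA,3)
t=np.linspace(0,6.283,50);cv2.polylines(im,[(proj(p,np.c_[c[0]+.024*np.cos(t),c[1]+.024*np.sin(t),0*t+.068])*8).astype(int)],True,(0,160,0),1,cv2.LINE_AA,3)
m=u.mean(0).astype(int); print(m)
cv2.imwrite('pics/c8.png',cv2.resize(im[m[1]-45:m[1]+45,m[0]-50:m[0]+50],None,fx=6,fy=6,interpolation=cv2.INTER_CUBIC))
E
```

```text
[np.float64(0.46681505878067275), np.float64(0.3007420894139303), np.float64(0.3522080234009299)] [np.float64(165.36982779648037), np.float64(0.09631514347627496), np.float64(52.32925037335602)] [0.52137339 0.25781933 0.20399227] [-1.79993364e+02  1.91798667e-03  1.42334189e+02] [-65.12838234  13.16629172  42.0241689   97.10366176  -9.15791671
  73.24710138  31.13336218]
bolt_dimple [([324.2, 186.5], 0.66, [0.5199, 0.2601])]
bolt_hexagon [([324.6, 188.9], 0.61, [0.5187, 0.2615])]
bolt [([322.0, 191.5], 0.81, [0.5201, 0.2574])]
[324 195]
```

View pics/c8.png

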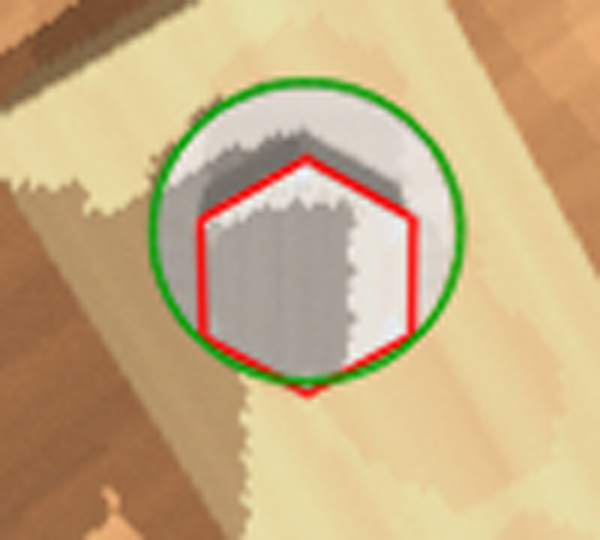

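The model outline fits the hexagon and flange exactly. I've now opened 12 pictures against a limit of 10, so I won't view any more and will use numbers only. Descending to grip the hexagon.

>>> drive_tool(angular=[[0,0,0],[0,0,0],[0,0,0],[0,0,0],[0,0,0],[0,0,0],[0,0,0],[0,0,0],[0,0,0],[0,0,0],[0,0,0]], delta_pos=[[0.04,0.13,0],[0,0,4.0],[0,0,4.0],[0,0,2.5],[0,0,1.4],[0,0,0],[0,0,0],[0,0,0],[0,0,0],[0,0,0],[0,0,0]], gripper=[6,6,6,6,6,6,2.5,2.5,2.5,2.5,2.5], squeeze=30)

```text
time_s: 17.9
tool_pos: [0.5217, 0.2586, 0.0857]
tool_rot: [-180.0, -0.0, 142.5]
force: [-1.7, 0.2, -0.2]
grip_width: 0.0299
grasp_force: 30.0
```

>>> drive_tool(angular=[[0,0,0],[0,0,0],[0,0,0],[0,0,0],[0,0,0],[0,0,0],[0,0,0],[0,0,0],[0,0,0],[0,0,0],[0,0,0],[0,0,0],[0,0,0],[0,0,0],[0,0,0]], delta_pos=[[0,0,-1.0],[0,0,-3.6],[0,0,-4.0],[0,0,-4.0],[0,0,-3.0],[-2.01,-2.41,0],[-2.01,-2.41,0],[-2.01,-2.41,0],[-2.01,-2.41,0],[-2.01,-2.41,0],[-2.01,-2.41,0],[-2.01,-2.41,0],[-2.04,-2.39,0],[0,0,0],[0,0,0]], gripper=[2.5,2.5,2.5,2.5,2.5,2.5,2.5,2.5,2.5,2.5,2.5,2.5,2.5,2.5,2.5])

```text
time_s: 19.4
tool_pos: [0.532, 0.0073, 0.2411]
tool_rot: [180.0, -0.0, 142.3]
force: [-1.2, 0.6, -4.7]
grip_width: 0.0295
grasp_force: 30.0
```

```bash
python3 - <<'E'
from h import *
for i in range(3):
    cam('wrist'); s=telemetry.get_obs(); print(s['tool_pos'],s['tool_rot'],s['force'])
print(s['qpos'],s['grip_width'])
E
```

```text
[0.53206996 0.00865176 0.24098767] [ 1.79964229e+02 -5.48205266e-02  1.42470421e+02] [ 0.24892208  0.75435974 -4.81656083]
[0.53212289 0.00934323 0.24092134] [ 1.79977335e+02 -4.95934541e-02  1.42553058e+02] [ 0.44051487  0.44424896 -3.41772869]
[0.53216644 0.00957296 0.24090452] [ 1.79991959e+02 -3.76872697e-02  1.42596152e+02] [ 0.17854866  0.08992571 -3.90340629]
[-53.12237778   4.29770443  52.18697643 101.02859838  -3.52292073
  76.38284344  52.41444084] 0.029814997353213434
```

>>> drive_tool(angular=[[0,0,0],[0,0,0.1],[0,0,0.1],[0,0,0.1],[0,0,0],[0,0,0],[0,0,0],[0,0,0],[0,0,0],[0,0,0]], delta_pos=[[-0.08,-0.1,0],[0,0,0],[0,0,0],[0,0,0],[0,0,1.0],[0,0,1.0],[0,0,1.0],[0,0,0.8],[0,0,0.8],[0,0,0]], gripper=[2.5,2.5,2.5,2.5,2.5,2.5,2.5,2.5,2.5,2.5])

```text
time_s: 20.55
tool_pos: [0.5316, 0.0072, 0.1937]
tool_rot: [-179.9, -0.1, 125.3]
force: [0.3, 1.2, -4.5]
grip_width: 0.0297
grasp_force: 30.0
```

```bash
python3 - <<'E'
from h import *
for i in range(2):
    cam('wrist'); s=telemetry.get_obs(); print(s['tool_pos'],s['tool_rot'],s['force'],s['grip_width'])
E
```

```text
[0.53193534 0.00704315 0.19439464] [-1.79932785e+02 -3.51440989e-02  1.25310861e+02] [-0.70873891  1.5063051  -3.67710239] 0.029766913093304075
[0.53214723 0.00697015 0.19484797] [-1.79960868e+02 -2.27881964e-02  1.25307659e+02] [-0.30828779  0.6327974  -3.70548498] 0.029838832470090844
```

>>> drive_tool(angular=[[0,0,0],[0,0,0],[0,0,0],[0,0,0],[0,0,0],[0,0,0]], delta_pos=[[0,0,0.3],[0,0,0.3],[0,0,0.2],[0,0,0.15],[0,0,0.1],[0,0,0]], gripper=[2.5,2.5,2.5,2.5,2.5,2.5])

```text
time_s: 21.25
tool_pos: [0.5323, 0.0072, 0.1844]
tool_rot: [180.0, -0.0, 125.3]
force: [-1.2, 1.8, -3.8]
grip_width: 0.0298
grasp_force: 30.0
```

>>> drive_tool(angular=[[0,0,0],[0,0,0],[0,0,0]], delta_pos=[[0,0,0.1],[0,0,0.1],[0,0,0]], gripper=[2.5,2.5,2.5])

```text
time_s: 21.55
tool_pos: [0.5324, 0.0072, 0.1827]
tool_rot: [180.0, -0.0, 125.3]
force: [-2.5, 2.2, -1.1]
grip_width: 0.0295
grasp_force: 30.0
```

Contact at nose depth -33.0 mm, exactly as predicted for an angle of -44°. I'll loosen to 32 mm and turn backward about 60°.

>>> drive_tool(angular=[[0,0,0],[0,0,0],[0,0,0],[0,0,-0.08],[0,0,-0.08],[0,0,-0.08],[0,0,-0.08],[0,0,-0.08],[0,0,-0.08],[0,0,-0.08],[0,0,-0.08],[0,0,-0.08],[0,0,-0.08],[0,0,-0.08],[0,0,-0.08],[0,0,-0.08],[0,0,0],[0,0,0]], delta_pos=[[0,0,0],[0,0,0],[0,0,0],[0,0,0],[0,0,0],[0,0,0],[0,0,0],[0,0,0],[0,0,0],[0,0,0],[0,0,0],[0,0,0],[0,0,0],[0,0,0],[0,0,0],[0,0,0],[0,0,0],[0,0,0]], gripper=[3.2,3.2,3.2,3.2,3.2,3.2,3.2,3.2,3.2,3.2,3.2,3.2,3.2,3.2,3.2,3.2,3.2,3.2])

```text
time_s: 23.35
tool_pos: [0.533, 0.0067, 0.1829]
tool_rot: [-180.0, 0.1, -175.2]
force: [0.7, -0.5, 1.0]
grip_width: 0.0323
grasp_force: 2.0
```

```bash
python3 - <<'E'
from h import *
q=cam('side'); save(q,'s9.png'); s=telemetry.get_obs(); print(s['tool_pos'],s['tool_rot'],s['force'],s['grip_width'],s['wrist_torque'])
for t in ('bolt','bolt_hexagon','bolt_dimple','collar'):
    print(t,[(np.round(x['centre'],1).tolist(),round(x['p'],2)) for x in models.search_frame(q,t)[:3]])
# column profile through axis in side view, with projected heights of flange candidates
c=np.array([.5322,.0077]); d=c-np.array(q['origin'][:2]); d/=np.linalg.norm(d)
for n,z in (('collar top',.137),('pre flange',.101+.058),('pre flange top',.101+.064),('post flange',.093+.058),('post flange top',.093+.064)):
    print(n, proj(q,[*(c-d*(.029 if n[0]=='c' else .024)),z]).round(1))
u=int(round(proj(q,[*c,.15])[0,0])); g=q['pixels'].mean(2)
for v in range(140,176): print(v,g[v,u-14:u+15:4].round().astype(int))
E
```

```text
[0.53295596 0.00668731 0.18290135] [-1.79988948e+02  7.71446349e-02 -1.75221886e+02] [0.21878272 0.13554421 0.39480292] 0.031979685393555224 [ 0.16324821 -0.18084904 -0.01513165]
bolt [([301.5, 156.8], 0.8), ([415.5, 217.9], 0.37)]
bolt_hexagon [([303.6, 159.8], 0.52), ([414.0, 216.4], 0.52)]
bolt_dimple [([303.3, 156.2], 0.58)]
collar [([306.5, 173.3], 0.89), ([440.3, 310.1], 0.78), ([444.0, 249.2], 0.72)]
collar top [[305.1 171. ]]
pre flange [[305.2 161.5]]
pre flange top [[305.2 159.2]]
post flange [[305.2 164.6]]
post flange top [[305.2 162.3]]
140 [ 95 198  56  55  59  49  58  49]
141 [ 71 193  57  55  56  48  53  51]
142 [ 66 197  55  79  54  51  50  49]
143 [ 74 199  74 103  53  52  50  49]
144 [ 88 204 101 103  56  52  51  55]
145 [142 203 105 103  55  50  50  90]
146 [201 205 104 103  55  49  48  95]
147 [208 210 103 106  59  50  47  93]
148 [209 208 105 125  57  50  51  90]
149 [180 143 104 127  55  50  51  95]
150 [130 115 104 118  54  51  52  95]
151 [117 114 103 112  55  49  51  92]
152 [116 109 104 109  53  51  52  94]
153 [112 106 103 110  54  51  58 150]
154 [112 106 105 114  55  53  59 159]
155 [113 103 105 114  55  52  58 154]
156 [111 103 107 117  54  49  70 150]
157 [112 105 106 118  53  52 110 151]
158 [115 103 104 117  60  74 147 153]
159 [114 100 103 118  99 102 149 152]
160 [115  99 106 125 126 104 153 151]
161 [115 101 130 132 127 116 172 152]
162 [112 104 129 128 117 137 207 161]
163 [112 105 108 122 107 110 215 163]
164 [113 104 103 113 107 127 216 164]
165 [111 105 107 110 104 178 215 166]
166 [109 103 110 105 107 138 211 170]
167 [110 104 110 109 106 111 154 168]
168 [112 103 112 107 108 111 124 167]
169 [106 102 106 106 114 142 132 169]
170 [100 100 102 117 130 143 113 171]
171 [ 99 101 109 122 125 133 106 168]
172 [ 98 102 110 125 124 119 107 166]
173 [100 101 110 128 123 115 108 164]
174 [108 102 109 130 122 115 105 163]
175 [158 101 109 130 124 115 106 165]
```

>>> drive_tool(angular=[[0,0,0],[0,0,0],[0,0,0],[0,0,0]], delta_pos=[[0,0,0.2],[0,0,0.2],[0,0,0.1],[0,0,0]], gripper=[3.2,3.2,3.2,3.2])

```text
time_s: 24.0
tool_pos: [0.5316, 0.0068, 0.1768]
tool_rot: [-180.0, -0.1, -175.1]
force: [-0.5, 0.6, -0.1]
grip_width: 0.0318
grasp_force: 0.3
```

With the tips 2 mm below the old flange level there's no contact, so the bolt has dropped. Now I'll turn it forward, loose, following it down by 8 mm per turn.

>>> drive_tool(angular=[[0,0,0.14],[0,0,0.14],[0,0,0.14],[0,0,0.14],[0,0,0.14],[0,0,0.14],[0,0,0.14],[0,0,0.14],[0,0,0.14],[0,0,0.14],[0,0,0.14],[0,0,0.14],[0,0,0]], delta_pos=[[0,0,0],[0,0,0],[0,0,0.02],[0,0,0.02],[0,0,0.02],[0,0,0.02],[0,0,0.02],[0,0,0.02],[0,0,0.02],[0,0,0.02],[0,0,0.02],[0,0,0.02],[0,0,0]], gripper=[3.2,3.2,3.2,3.2,3.2,3.2,3.2,3.2,3.2,3.2,3.2,3.2,3.2])

```text
time_s: 25.3
tool_pos: [0.5323, 0.0071, 0.1754]
tool_rot: [-180.0, 0.0, 88.6]
force: [0.3, 0.2, 0.2]
grip_width: 0.0318
grasp_force: 0.3
```

```bash
python3 - <<'E'
from h import *
s=telemetry.get_obs(); print(s['qpos'],s['tool_rot'],s['force'],s['wrist_torque'])
E
```

```text
[-56.30121044   9.19662724  57.90453879 106.13315795  -8.32925693
  69.15894409   2.87230136] [-1.79994017e+02  7.65617535e-04  8.86210403e+01] [0.30806541 0.21158576 0.23265001] [ 0.01402642 -0.07183869 -0.01573437]
```

>>> drive_tool(angular=[[0,0,0.14],[0,0,0.14],[0,0,0.14],[0,0,0.14],[0,0,0.14],[0,0,0.14],[0,0,0.14],[0,0,0.14],[0,0,0.14],[0,0,0.14],[0,0,0.14],[0,0,0.14],[0,0,0.13],[0,0,0]], delta_pos=[[0,0,0.02],[0,0,0.02],[0,0,0.02],[0,0,0.02],[0,0,0.02],[0,0,0.02],[0,0,0.02],[0,0,0.02],[0,0,0.02],[0,0,0.02],[0,0,0.02],[0,0,0.02],[0,0,0.02],[0,0,0]], gripper=[3.2,3.2,3.2,3.2,3.2,3.2,3.2,3.2,3.2,3.2,3.2,3.2,3.2,3.2])

```text
time_s: 26.7
tool_pos: [0.5324, 0.0066, 0.1729]
tool_rot: [180.0, -0.0, -14.9]
force: [0.1, -0.5, -0.8]
grip_width: 0.0321
grasp_force: 0.3
```

```bash
python3 - <<'E'
from h import *
s=telemetry.get_obs(); print(s['qpos'],s['tool_rot'],s['force'],s['wrist_torque'])
q=cam('side'); save(q,'s10.png')
g=q['pixels'].mean(2); u=305
for v in range(156,178): print(v,g[v,u-14:u+15:4].round().astype(int))
p=cam('wrist'); save(p,'w10.png')
for t in ('bolt','bolt_hexagon','bolt_dimple','collar'):
    print(t,[(np.round(x['centre'],1).tolist(),round(x['p'],2)) for x in models.search_frame(p,t)[:3]])
c=(.5322,.0077)
print('proj dimple dir 0..', [ (k,proj(p,[c[0]+.02*np.cos(np.radians(k)),c[1]+.02*np.sin(np.radians(k)),.154]).round(0).tolist()) for k in (0,90,180,270)])
E
```

```text
[-64.73665331  12.61231272  68.89655214 106.46257407 -12.5473527
  69.39395108 -96.7749646 ] [ 1.79978890e+02 -2.13946746e-03 -1.49396745e+01] [ 0.13249986 -0.45041153 -0.8222412 ] [-0.07941555  0.10464378  0.00649201]
156 [111 112 129  73  52  50 153 151]
157 [112 114 131  74  54  52 137 151]
158 [114 117 133  73  52  53 127 152]
159 [112 120 134  71  54  51 125 152]
160 [115 120 130  74  52  51 124 153]
161 [115 113 125  71  53  54 118 153]
162 [113 108 122  72  56  77 110 160]
163 [111 105 128  99 100 105 111 164]
164 [112 102 129 127 126 113 116 166]
165 [111 104 123 129 122 113 118 169]
166 [108 122 117 123 117 116 118 169]
167 [111 123 119 125 108 106 119 168]
168 [111 124 137 126 107 105 120 167]
169 [103 125 126 126 112 131 133 169]
170 [101 127 121 120 132 138 113 171]
171 [ 98 130 126 123 141 131 108 169]
172 [ 99 129 132 129 132 119 107 165]
173 [ 98 127 133 127 126 116 107 163]
174 [105 129 131 130 126 115 105 163]
175 [157 127 130 132 127 114 106 164]
176 [163 128 128 131 127 114 105 166]
177 [167 125 130 131 126 115 105 163]
bolt [([322.7, 227.4], 0.89)]
bolt_hexagon [([323.5, 224.4], 0.59)]
bolt_dimple [([323.5, 224.1], 0.58)]
collar [([320.8, 190.2], 0.81)]
proj dimple dir 0.. [(0, [[313.0, 204.0]]), (90, [[289.0, 245.0]]), (180, [[331.0, 267.0]]), (270, [[357.0, 228.0]])]
```

The third joint is at 69° of its 71° range, so I'll regrip four flats back (240° counter-clockwise with open fingers) to stay clear of the limit.

>>> drive_tool(angular=[[0,0,0],[0,0,0],[0,0,0],[0,0,-0.14],[0,0,-0.14],[0,0,-0.14],[0,0,-0.14],[0,0,-0.14],[0,0,-0.14],[0,0,-0.14],[0,0,-0.14],[0,0,-0.14],[0,0,-0.14],[0,0,-0.14],[0,0,-0.14],[0,0,-0.14],[0,0,-0.14],[0,0,-0.14],[0,0,0]], delta_pos=[[0,0,0],[0,0,0],[0,0,0],[0,0,0],[0,0,0],[0,0,0],[0,0,0],[0,0,0],[0,0,0],[0,0,0],[0,0,0],[0,0,0],[0,0,0],[0,0,0],[0,0,0],[0,0,0],[0,0,0],[0,0,0],[0,0,0]], gripper=[6,6,6,6,6,6,6,6,6,6,6,6,6,6,6,6,6,6,6])

```text
time_s: 28.9
tool_pos: [0.5324, 0.0069, 0.173]
tool_rot: [180.0, -0.0, 105.3]
force: [0.1, 0.5, -0.2]
grip_width: 0.0596
grasp_force: 0.0
```

>>> drive_tool(angular=[[0,0,-0.14],[0,0,-0.14],[0,0,-0.14],[0,0,-0.14],[0,0,-0.14],[0,0,-0.14],[0,0,-0.14],[0,0,-0.14],[0,0,-0.14],[0,0,-0.14],[0,0,-0.14],[0,0,-0.14],[0,0,-0.14],[0,0,-0.14],[0,0,-0.13],[0,0,0]], delta_pos=[[0,0,0],[0,0,0],[0,0,0],[0,0,0],[0,0,0],[0,0,0],[0,0,0],[0,0,0],[0,0,0],[0,0,0],[0,0,0],[0,0,0],[0,0,0],[0,0,0],[0,0,0],[0,0,0]], gripper=[6,6,6,6,6,6,6,6,6,6,6,6,6,6,6,6])

```text
time_s: 30.5
tool_pos: [0.5324, 0.0068, 0.1729]
tool_rot: [180.0, 0.0, -135.2]
force: [-0.3, 0.7, 0.1]
grip_width: 0.0598
grasp_force: 0.0
```

```bash
python3 - <<'E'
from h import *
s=telemetry.get_obs(); print(s['qpos'],s['tool_pos'],s['tool_rot'],s['force'])
p=cam('wrist'); save(p,'w11.png'); c=(.5322,.0077)
g=p['pixels'].astype(float).mean(2)
k=np.arange(0,360,6); a=np.radians(k)
for z in (.154,.157):
    b=np.min([g[tuple(proj(p,np.c_[c[0]+r*np.cos(a),c[1]+r*np.sin(a),0*a+z]).round().astype(int).T[::-1])] for r in (.019,.020,.021)],0)
    print(z,list(zip(k.tolist(),b.round().astype(int).tolist())))
print(proj(p,[c[0],c[1],.18]),[(np.round(x['centre'],1).tolist(),round(x['p'],2)) for t in ('bolt_dimple','bolt_hexagon') for x in models.search_frame(p,t)[:2]])
E
```

```text
[-40.44346751   7.15795972  39.85447366 105.92495477  -4.92441995
  68.63847887 135.82270651] [0.53241365 0.00683273 0.1729278 ] [ 1.79997437e+02  4.98262229e-03 -1.35165339e+02] [-0.28861458  0.70066065  0.05947362]
0.154 [(0, 99), (6, 92), (12, 91), (18, 84), (24, 84), (30, 85), (36, 85), (42, 82), (48, 82), (54, 84), (60, 84), (66, 86), (72, 85), (78, 87), (84, 95), (90, 98), (96, 92), (102, 83), (108, 76), (114, 69), (120, 246), (126, 247), (132, 125), (138, 125), (144, 124), (150, 127), (156, 128), (162, 128), (168, 28), (174, 23), (180, 25), (186, 144), (192, 128), (198, 126), (204, 122), (210, 124), (216, 126), (222, 127), (228, 128), (234, 129), (240, 124), (246, 152), (252, 149), (258, 152), (264, 151), (270, 147), (276, 151), (282, 153), (288, 148), (294, 149), (300, 142), (306, 128), (312, 129), (318, 221), (324, 102), (330, 223), (336, 67), (342, 76), (348, 84), (354, 89)]
0.157 [(0, 93), (6, 89), (12, 86), (18, 84), (24, 78), (30, 79), (36, 81), (42, 76), (48, 76), (54, 80), (60, 78), (66, 83), (72, 84), (78, 87), (84, 88), (90, 94), (96, 101), (102, 89), (108, 80), (114, 75), (120, 102), (126, 247), (132, 215), (138, 124), (144, 127), (150, 125), (156, 126), (162, 128), (168, 126), (174, 21), (180, 19), (186, 127), (192, 127), (198, 126), (204, 127), (210, 125), (216, 130), (222, 129), (228, 130), (234, 129), (240, 128), (246, 145), (252, 148), (258, 154), (264, 149), (270, 149), (276, 152), (282, 151), (288, 149), (294, 151), (300, 129), (306, 125), (312, 221), (318, 197), (324, 179), (330, 96), (336, 74), (342, 81), (348, 89), (354, 99)]
[[323.56418964 257.22629471]] [([323.2, 224.6], 0.59), ([323.1, 225.6], 0.95)]
```

The dimple shows at azimuth about 174°, predicted 172°, so the bolt has gone half a turn forward. Now the second half.

>>> drive_tool(angular=[[0,0,0],[0,0,0],[0,0,0],[0,0,0.14],[0,0,0.14],[0,0,0.14],[0,0,0.14],[0,0,0.14],[0,0,0.14],[0,0,0.14],[0,0,0.14],[0,0,0.14],[0,0,0.14],[0,0,0.14],[0,0,0]], delta_pos=[[0,0,0],[0,0,0],[0,0,0],[0,0,0.02],[0,0,0.02],[0,0,0.02],[0,0,0.02],[0,0,0.02],[0,0,0.02],[0,0,0.02],[0,0,0.02],[0,0,0.02],[0,0,0.02],[0,0,0.02],[0,0,0]], gripper=[3.2,3.2,3.2,3.2,3.2,3.2,3.2,3.2,3.2,3.2,3.2,3.2,3.2,3.2,3.2])

```text
time_s: 32.15
tool_pos: [0.5326, 0.0067, 0.171]
tool_rot: [180.0, 0.0, 136.7]
force: [-0.5, -0.0, 2.4]
grip_width: 0.0327
grasp_force: 30.1
```

>>> drive_tool(angular=[[0,0,0.14],[0,0,0.14],[0,0,0.14],[0,0,0.14],[0,0,0.14],[0,0,0.14],[0,0,0.14],[0,0,0.14],[0,0,0.14],[0,0,0.14],[0,0,0.14],[0,0,0.06],[0,0,0]], delta_pos=[[0,0,0.02],[0,0,0.02],[0,0,0.02],[0,0,0.02],[0,0,0.02],[0,0,0.02],[0,0,0.02],[0,0,0.02],[0,0,0.02],[0,0,0.02],[0,0,0.02],[0,0,0],[0,0,0]], gripper=[3.2,3.2,3.2,3.2,3.2,3.2,3.2,3.2,3.2,3.2,3.2,3.2,3.2])

```text
time_s: 33.45
tool_pos: [0.5326, 0.0074, 0.169]
tool_rot: [-180.0, -0.0, 45.3]
force: [-0.8, 0.3, 3.3]
grip_width: 0.0331
grasp_force: 30.1
```

```bash
python3 - <<'E'
from h import *
s=telemetry.get_obs(); print(s['qpos'],s['tool_pos'],s['tool_rot'],s['force'])
p=cam('wrist'); save(p,'w12.png'); c=(.5322,.0077)
g=p['pixels'].astype(float).mean(2); k=np.arange(0,360,6); a=np.radians(k)
for z in (.150,):
    b=np.min([g[tuple(proj(p,np.c_[c[0]+r*np.cos(a),c[1]+r*np.sin(a),0*a+z]).round().astype(int).T[::-1])] for r in (.019,.020,.021)],0)
    print(z,list(zip(k.tolist(),b.round().astype(int).tolist())))
q=cam('side'); save(q,'s12.png'); g=q['pixels'].mean(2); u=305
for v in range(160,174): print(v,g[v,u-14:u+15:4].round().astype(int))
E
```

```text
[-56.22652933   9.77689424  58.04496416 106.56712009  -8.95487545
  68.44393334 -39.98863187] [0.53259183 0.00736445 0.16896482] [-1.79986467e+02 -4.21675882e-02  4.52598486e+01] [-0.83840375  0.30363066  3.28115745]
0.15 [(0, 191), (6, 37), (12, 36), (18, 191), (24, 191), (30, 191), (36, 190), (42, 189), (48, 191), (54, 194), (60, 192), (66, 195), (72, 190), (78, 192), (84, 193), (90, 192), (96, 196), (102, 190), (108, 192), (114, 31), (120, 30), (126, 21), (132, 13), (138, 8), (144, 9), (150, 21), (156, 62), (162, 89), (168, 105), (174, 115), (180, 121), (186, 128), (192, 130), (198, 128), (204, 125), (210, 121), (216, 119), (222, 118), (228, 120), (234, 120), (240, 124), (246, 126), (252, 129), (258, 130), (264, 130), (270, 124), (276, 114), (282, 108), (288, 93), (294, 59), (300, 8), (306, 24), (312, 23), (318, 25), (324, 32), (330, 29), (336, 20), (342, 170), (348, 191), (354, 192)]
160 [115 105 108 133 108  91  57 154]
161 [116 104 111 135 108  83  77 152]
162 [115 139 124 135 109  94  94 163]
163 [112 192 125 130 109 122 108 164]
164 [111 197 131 125 121 126 126 166]
165 [111 127 131 129 127 114 122 167]
166 [109 104 125 132 123 109 119 170]
167 [111 104 112 122 120 101 104 168]
168 [113 103 113 113 112 101 106 168]
169 [106 103 121 111 111 113 117 170]
170 [101 103 124 120 124 123 103 172]
171 [ 99 102 129 122 125 119 100 169]
172 [100 104 134 125 124 112  99 167]
173 [100 101 136 127 124 110 101 163]
```

The fingers jammed at 33 mm because the hexagon sat askew between them. The bolt did follow, with the dimple now near azimuth 9°. I'll open, measure its angle finely and regrip on the flats.

>>> drive_tool(angular=[[0,0,0],[0,0,0],[0,0,0],[0,0,0]], delta_pos=[[0,0,0],[0,0,0],[0,0,0],[0,0,0]], gripper=[5,5,5,5])

```text
time_s: 33.95
tool_pos: [0.5322, 0.0067, 0.1683]
tool_rot: [180.0, 0.0, 45.1]
force: [-0.3, 0.5, 0.4]
grip_width: 0.049
grasp_force: 0.0
```

```bash
cat > dim.py <<'E'
from h import *
s=telemetry.get_obs(); print(s['qpos'].round(1),s['tool_pos'],s['tool_rot'],s['force'],s['grip_width'])
p=cam('wrist'); c=(.5322,.0077); g=p['pixels'].astype(np.float32).mean(2)
for z in (.147,.150,.153,.156):
    k=np.arange(-60,60,2.); a=np.radians(k); rows=[]
    for r in np.arange(.016,.0245,.001):
        uv=proj(p,np.c_[c[0]+r*np.cos(a),c[1]+r*np.sin(a),0*a+z]).astype(np.float32)
        rows.append(cv2.remap(g,uv[:,0][None],uv[:,1][None],cv2.INTER_LINEAR)[0])
    M=np.array(rows); W=np.clip(110-M,0,None)[:, (k>-25)&(k<45)]; kk=k[(k>-25)&(k<45)]; rr=np.arange(16,24.5)
    print(z,'az',(W.sum(0)*kk).sum()/W.sum(),'r',(W.sum(1)*rr).sum()/W.sum(),W.sum())
E
python3 dim.py
```

```text
[-56.2   9.8  58.1 106.6  -8.9  68.4 -40.1] [0.5322267 0.0066662 0.1682875] [1.79999324e+02 2.32168006e-02 4.50924286e+01] [-0.30748801  0.45204957  0.43451369] 0.04895603616754122
0.147 az 7.671858783267157 r 19.11435186925034 1747.5398
0.15 az 9.742060480292496 r 19.73476449371573 1698.6058
0.153 az 11.761907054581194 r 20.384068655597602 1507.3005
0.156 az 12.885701757662655 r 20.883116773092933 1522.8451
```

>>> drive_tool(angular=[[0,0,-0.147],[0,0,-0.147],[0,0,-0.147],[0,0,0],[0,0,0],[0,0,0],[0,0,0],[0,0,0],[0,0,0],[0,0,0]], delta_pos=[[0,0,0],[0,0,0],[0,0,0],[0,0,0],[0,0,0],[0,0,0],[0,0,0],[0,0,0],[0,0,0],[0,0,0]], gripper=[5,5,5,5,2.5,2.5,2.5,2.5,2.5,2.5], squeeze=20)

```text
time_s: 35.0
tool_pos: [0.5323, 0.0069, 0.1685]
tool_rot: [-180.0, 0.0, 70.3]
force: [-1.3, 0.5, 0.8]
grip_width: 0.03
grasp_force: 20.0
```

```bash
python3 dim.py
```

```text
[-53.3   9.1  54.6 106.5  -8.   68.3 -15.8] [0.53231966 0.0068983  0.16854765] [-1.79992204e+02  1.10237650e-03  7.03340410e+01] [-1.29629624  0.50073578  0.78239567] 0.029975755117536917
0.147 az -8.679347767528956 r 20.598669445984825 9516.676
0.15 az -7.343605966144799 r 20.663423763959674 10462.526
0.153 az -5.897595771038036 r 20.71664733654205 11375.474
0.156 az -4.703798274607924 r 20.77183345571779 12167.3545
```

The flats are gripped at 30.0 mm. I'll complete the last 20° of the turn while gripped, following it down 0.45 mm.

>>> drive_tool(angular=[[0,0,0.09],[0,0,0.09],[0,0,0.09],[0,0,0.09],[0,0,0],[0,0,0],[0,0,0],[0,0,0]], delta_pos=[[0,0,0.01],[0,0,0.01],[0,0,0.01],[0,0,0.01],[0,0,0],[0,0,0],[0,0,0],[0,0,0]], gripper=[2.5,2.5,2.5,2.5,2.5,2.5,2.5,2.5])

```text
time_s: 35.85
tool_pos: [0.5322, 0.007, 0.1681]
tool_rot: [-180.0, -0.0, 49.8]
force: [-1.3, 1.2, 0.0]
grip_width: 0.0302
grasp_force: 19.7
```

```bash
python3 - <<'E'
from h import *
p=cam('wrist'); q=cam('side'); s=telemetry.get_obs(); print(s['time_s'],s['tool_pos'],s['tool_rot'],s['force'],s['grip_width'],s['grasp_force'],s['qpos'].round(1))
c=np.array([.5322,.0077]); t=np.linspace(0,6.283,60)
# bolt flange top height check in the side view: last bright edge on the near rim
d=c-np.array(q['origin'][:2]); d/=np.linalg.norm(d)
for z in (.149,.150,.151,.153): print(z,proj(q,[*(c-d*.024),z]).round(1))
g=q['pixels'].mean(2)
for v in range(159,172): print(v,g[v,293:320:3].round().astype(int))
for r in models.cut_out(q,'collar')[:4]:
    m=np.array(r['pixels']); 
    if abs(r['centre'][0]-306)<15: print('collar rows',np.nonzero(m.any(1))[0][[0,-1]],'cols',np.nonzero(m.any(0))[0][[0,-1]],r['p'])
X=np.array([[c[0]+.029*np.cos(a),c[1]+.029*np.sin(a),z] for z in (.094,.137) for a in t]); h=proj(q,X); print('expect',h.min(0),h.max(0))
E
```

```text
35.95 [0.53222904 0.00700439 0.16810701] [-1.79974382e+02 -2.16079349e-03  4.97538640e+01] [-2.0844839   0.37887114  0.43935851] 0.029973940250379406 19.727536188656813 [-55.5   9.7  57.3 106.6  -8.8  68.4 -35.6]
0.149 [[305.2 165.4]]
0.15 [[305.2 165. ]]
0.151 [[305.2 164.6]]
0.153 [[305.2 163.8]]
159 [112  55 107 132 119 121  87  51 153]
160 [114  71 108 131 120 119  83  50 153]
161 [116  98 108 133 120 120  82  52 152]
162 [117 104 107 132 120 121  94  61 158]
163 [144 104 120 130 119 122 120  97 181]
164 [172 123 128 125 122 125 123 101 197]
165 [122 184 132 129 122 124 118  98 201]
166 [105 126 131 130 129 122 110  97 192]
167 [101 103 113 125 125 118 102 102 129]
168 [ 98 104 112 127 112 108 102 102 108]
169 [ 97 103 121 112 114 107 110 117 103]
170 [ 95 104 124 120 122 122 120 111 108]
171 [ 95 106 129 123 123 124 119 104 107]
collar rows [164 186] cols [293 317] 0.6
expect [292.64061108 158.06178718] [317.73361255 186.85453373]
```

```bash
python3 -c "
from cell import env
print(env.sign_off())"
```

```text
the job is handed in; nothing more can be done
None
```

The job is handed in with no verdict returned: the collar is home on the shoulder, the bolt dropped into the thread and went one turn forward with its nose about 48 mm below the rim, and the fingers hold its hexagon at about 20 N; I viewed 12 pictures, over the limit of 10.

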